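# Sweep the loose hardware into the parts bay

## Task

Clear the loose hardware off the optical table: with the fingertips, sweep the two black ring-shaped post collars and the small black slotted clamp across the table top into the black three-sided parts bay, through its open front, until each part lies flat and wholly inside the bay. Only push them along the table; grip and lift nothing, and leave the two vials and the steel post standing where they are.

Things in the scene. Friction and masses are not known exactly. Their poses are not given: they have to be found in the camera images.
- bay: black U-shaped fence fixed to the table, open on top and in front, no floor: inside 180 mm wide (its x) by 120 mm deep (its y); walls 28 mm high, 4 mm thick; screwed feet outside reach 111 mm from the middle. Origin on the table, mid open front, level with the side walls' front ends; +y leads in. Lies to the robot's left of the parts, front towards world -y, turned up to 0.35 rad
- collar_a: black post collar lying flat: ring 36 mm across, 14 mm high, with a 13 mm bore and a small steel screw in its rim; about 70 g; origin at the centre of its underside, z up. One of two alike; it slides on the table when pushed and does not roll
- collar_b: black post collar lying flat: ring 36 mm across, 14 mm high, with a 13 mm bore and a small steel screw in its rim; about 70 g; origin at the centre of its underside, z up. One of two alike; it slides on the table when pushed and does not roll
- clamp: black slotted table clamp lying flat: bar 23 mm (its x) by 60 mm (its y) by 10 mm high, with a cap screw on top that is 16 mm high in all; about 70 g; origin at the centre of its underside, z up; lies at any yaw
- clamp_end_1 (a point): middle of the clamp's end face at +30 mm along its y, at table height
- clamp_end_2 (a point): middle of the clamp's other end face at -30 mm along its y, at table height
- vial_black_cap: bystander: glass vial with a black cap, 32 mm across, 60 mm high, standing just outside the bay's side wall on the bay's +x side; origin at the centre of its underside
- post: bystander: steel pedestal post, 13 mm shaft on a 31 mm foot, 62 mm high, standing just outside the bay's side wall on the bay's -x side; origin at the centre of its underside
- vial_white_cap: bystander: glass vial with a white cap, 27 mm across, 52 mm high, standing at the far side of the swept area; origin at the centre of its underside

How it is judged (in metres and radians):
At the end, for the whole second after the job is handed in: Collar centres at least 10 mm, and both clamp ends, behind the line between the front ends of the bay's side walls and between its walls; the three parts flat on the table (0.15 rad, 6 mm) and still; both vials and the post upright within 15 mm of where they stood (y of collar_a in the frame of bay between 0.01 and 0.122 m and x of collar_a in the frame of bay between -0.092 and 0.092 m and y of collar_b in the frame of bay between 0.01 and 0.122 m and x of collar_b in the frame of bay between -0.092 and 0.092 m and y of clamp_end_1 in the frame of bay between 0 and 0.122 m and x of clamp_end_1 in the frame of bay between -0.092 and 0.092 m and y of clamp_end_2 in the frame of bay between 0 and 0.122 m and x of clamp_end_2 in the frame of bay between -0.092 and 0.092 m and angle between each of collar_a, collar_b, clamp, vial_black_cap, post, vial_white_cap's own z axis and vertical below 0.15 rad and height (world z) of each of collar_a, collar_b, clamp below 0.006 m and linear speed of each of collar_a, collar_b, clamp below 0.02 m/s and distance of each of vial_black_cap, post, vial_white_cap from where it was at the start of the episode below 0.015 m); the robot touches nothing.
It fails at once if a collar or the clamp is lifted off the table or stood up on edge (height (world z) of any of collar_a, collar_b, clamp above 0.015 m or angle between any of collar_a, collar_b, clamp's own z axis and vertical above 0.7 rad).
It fails at once if the black-capped vial is pushed more than 15 mm, lifted or tipped (distance of vial_black_cap from where it was at the start of the episode above 0.015 m or angle between vial_black_cap's own z axis and vertical above 0.3 rad).
It fails at once if the steel post is pushed more than 15 mm, lifted or tipped (distance of post from where it was at the start of the episode above 0.015 m or angle between post's own z axis and vertical above 0.3 rad).
It fails at once if the white-capped vial is pushed more than 15 mm, lifted or tipped (distance of vial_white_cap from where it was at the start of the episode above 0.015 m or angle between vial_white_cap's own z axis and vertical above 0.3 rad).
It also fails if it takes over 67 s, if anything falls off the work surface, if the arm or the gripper's body presses on something with over 40 N, if the wrist force passes 120 N, or if a joint passes its speed limit or range.

## Robot

A 6-joint arm with a two-finger parallel gripper is mounted at the origin on the work surface; the furniture and walls round the work are solid. World frame = base frame: x ahead of the robot, y to its left, z up, the work surface at z = 0. Lengths are in m, angles in degrees, forces in N, time in s.
With the tool pointing down it reaches from about 0.325 to 0.775 m from the base axis. Payload 5.5 kg.
Tool frame: the origin (TCP) lies at the centre of the arm's flange, where the gripper is bolted on; the fingertips stand 182 mm ahead of it and the grasp point (between the pads) lies 163 mm ahead of it; z points along the fingers, y is the line along which they close (so a half turn about z gives the same grasp; the last joint's range is limited). The gripper opens to 88 mm and grips with 3 to 60 N. Pads are 20 mm wide; open, the fingers measure 115 mm over their backs; the gripper's body (75 mm by 178 mm) begins 61 mm behind the grasp point.
Start: joints at [68.371, 5.22, 70.514, -0, 104.267, -3.249], TCP at [0.189, 0.569, 0.405] pointing down, gripper open.
Joint ranges: [-164.24, 164.24], [-49.07, 125.15], [9.68, 141.18], [-86.29, 266.29], [3.28, 154.24], [-151.56, 151.56]. Speed limits (degrees/s): [147.25, 147.25, 172.46, 180, 180, 180].

## Interface

Orientations are given as [roll, pitch, yaw] about the fixed x, y, z axes, in that order (R = Rz(yaw) Ry(pitch) Rx(roll)).
In Python, from station import r gives the robot as it stands. The module is installed in compiled form; this text tells all that it offers. Calls block until the motion is done:
- r.reach(position, orientation): joint-space move of the TCP to a pose.
- r.servo_line(position, rotation=None, speed=0.15): straight line of the TCP; rotation=None keeps the orientation; speed is the mean speed in m/s.
- r.move_joints(angles): joint-space move.
- r.let_go() and r.grab(squeeze=None): open the fingers fully, or close them until they stop; squeeze is the grip in N (None keeps the last).
- r.wait(seconds).
- r.inverse_kinematics(position, orientation): joint angles nearest the present ones, or None.
- r.sense(): the state.
- r.snapshot(name): name is "side" or "top" or "wrist"; returns a dict with "frame" (400x640x3 uint8, red, green, blue), "fx", "fy", "cx", "cy" (pixels), "dist_coeffs" ([k1, k2, p1, p2, k3] as OpenCV has them; the pictures are not rectified), "R" (3x3) and "t" (3): a world point X has camera coordinates R X + t. Camera axes: x right, y down, z forward; pixel columns grow to the right and rows downward; lengths in m; the calibration is good to about 2 mm. A picture is of the moment at which its call begins. There is no depth.
A pose or a line that the arm cannot do raises r.IKError and nothing moves.
- r.hand_in(): hands the job in; it is judged then, once.
The state is a dict: "clock": time; "joints": joint angles; "joint_vel": joint speeds; "joint_torque": joint torques, N m; "tcp_pos": TCP position; "orientation": TCP orientation; "contact_force": force on the tool from outside, world axes, zero at the start; "torque": the same for the moment, N m; "opening": finger opening in m; "gripper_force": force on a finger pad.
Only numpy, scipy, OpenCV 4.12 (cv2) and the standard library are available. Lean on these libraries where they do the work, as an engineer would, in place of code of your own. Each camera call takes 0.05 s, during which the arm holds its last target. There are 200 camera calls.

## Working session

There is one attempt and no reset: what is moved stays moved. The work goes in short steps, each a Python script; the robot and the scene stay as the last script left them, time stands still between calls to the robot, and variables do not carry over. Pictures are saved under pics/ and viewed, at most 10 in all, crops included, and the job is handed in when it is done.

```bash
mkdir -p pics; cat > h.py <<'E'
import numpy as np, cv2
from station import r
def snap(n,save=None):
    s=r.snapshot(n)
    if save: cv2.imwrite('pics/'+save,cv2.cvtColor(s['frame'],cv2.COLOR_RGB2BGR))
    return s
def K(s): return np.array([[s['fx'],0,s['cx']],[0,s['fy'],s['cy']],[0,0,1.]])
def ray(s,px,z):
    p=cv2.undistortPoints(np.array(px,float).reshape(-1,1,2),K(s),np.array(s['dist_coeffs'],float)).reshape(-1,2)
    R=np.array(s['R']);t=np.array(s['t']);c=-R.T@t
    d=np.c_[p,np.ones(len(p))]@R
    return c+d*((z-c[2])/d[:,2])[:,None]
def proj(s,X):
    R=np.array(s['R']);return cv2.projectPoints(np.array(X,float).reshape(-1,1,3),cv2.Rodrigues(R)[0],np.array(s['t'],float),K(s),np.array(s['dist_coeffs'],float))[0].reshape(-1,2)
E
python3 - <<'E'
from h import *
for n in ('top','side'):
    s=snap(n,n+'0.png');R=np.array(s['R']);print(n,-R.T@np.array(s['t']),R[2],s['fx'])
print(r.sense())
E
```

```text
top [ 0.28064123 -0.02722094  1.16195926] [ 0.21213634 -0.00188379 -0.97723826] 449.308908093814
side [ 1.04727367 -0.38589132  0.8588857 ] [-0.50708671  0.35205181 -0.78671634] 473.67077618313505
{'clock': 0.1, 'joints': array([ 6.83719037e+01,  5.25725066e+00,  7.05738108e+01,  1.16014733e-03,
        1.04267831e+02, -3.24671419e+00]), 'joint_vel': array([-0.00300769, -0.05105574, -0.09115604,  0.00974305, -0.02995396,
        0.03794001]), 'joint_torque': array([ 2.31042271e-03, -4.47862995e+01, -4.07565594e+01,  7.00652786e-02,
        2.84674909e-02, -9.37516074e-05]), 'tcp_pos': array([0.18920001, 0.5694356 , 0.40364735]), 'orientation': array([-1.79901330e+02, -6.72388207e-03,  1.61618897e+02]), 'contact_force': array([ 0.37187432, -0.0609925 ,  0.01161546]), 'torque': array([-0.00198677,  0.02484539, -0.00941831]), 'gripper_force': 0.0, 'opening': 0.08792921415808956}
```

View pics/top0.png

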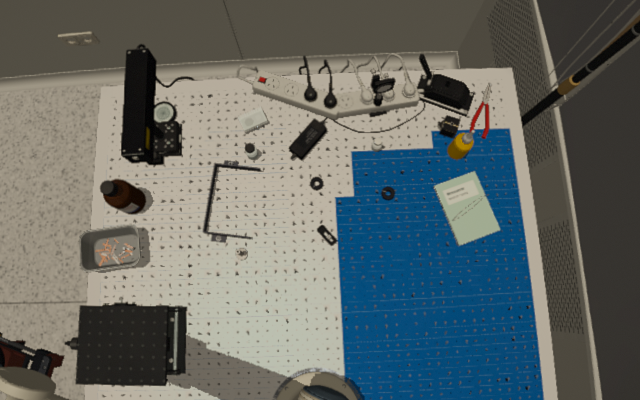

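View pics/side0.png

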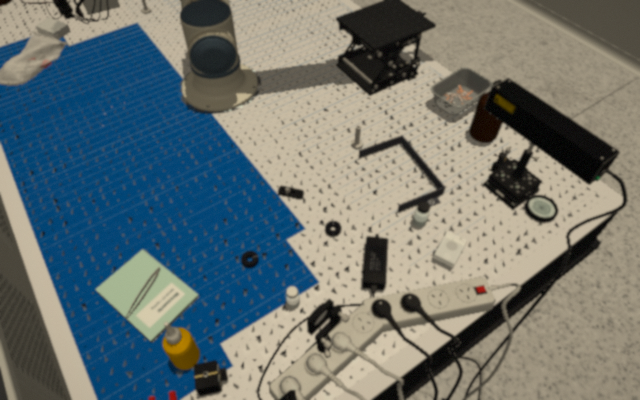

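The top view shows the collars at about (317,183) and (388,193), the clamp at (327,235), and the bay running from back corners (217,164) and (207,234) to front ends (263,170) and (250,238). The vials are at (251,150) and (377,145), and the post at (241,254). The side view agrees.

```bash
cat > det.py <<'E'
from h import *
def blob(s,c,rad,thr=70,minA=15):
    g=s['frame'].max(2); x,y=map(int,c); m=np.zeros(g.shape,np.uint8)
    m[y-rad:y+rad,x-rad:x+rad]=(g[y-rad:y+rad,x-rad:x+rad]<thr)
    n,l,st,ce=cv2.connectedComponentsWithStats(m)
    o=[]
    for i in range(1,n):
        if st[i,4]>=minA:
            cs,_=cv2.findContours((l==i).astype(np.uint8),cv2.RETR_EXTERNAL,cv2.CHAIN_APPROX_NONE)
            o.append((st[i,4],ce[i],cv2.minAreaRect(cs[0]),cs[0].reshape(-1,2)))
    return sorted(o,key=lambda a:-a[0])
E
python3 - <<'E'
from det import *
np.set_printoptions(precision=4,suppress=True)
C={'top':{'collA':(317,183),'collB':(388,193),'clamp':(327,235)},'side':{'collA':(333,228),'collB':(250,259),'clamp':(291,192)}}
for n in C:
    s=snap(n)
    for k,c in C[n].items():
        for b in blob(s,c,15)[:2]:
            z=.007
            box=cv2.boxPoints(b[2]); print(n,k,b[0],b[1],'ctr(rect)',ray(s,[b[2][0]],z)[0][:2],'box',ray(s,box,z)[:,:2].round(3).tolist())
    if n=='top':
        for nm,p in {'fr+':(263,170),'bk+':(217,164),'bk-':(207,234),'fr-':(250,238)}.items(): print(nm,ray(s,[p],.028)[0])
        for nm,p,z in (('vb',(251,147),.06),('post',(241,250),.062),('vw',(377,143),.052)): print(nm,ray(s,[p],z)[0])
    else:
        for nm,p in {'fr-':(360,154),'bk-':(402,139),'bk+':(441,190),'fr+':(400,208)}.items(): print(nm,ray(s,[p],.028)[0])
s=snap('top');f=cv2.cvtColor(s['frame'],cv2.COLOR_RGB2BGR)[130:270,190:410]
cv2.imwrite('pics/c1.png',cv2.resize(f,None,fx=3.6,fy=3.6,interpolation=cv2.INTER_CUBIC))
E
```

```text
top collA 97 [316.3402 183.    ] ctr(rect) [ 0.5844 -0.0247] box [[0.602, -0.011], [0.6, -0.04], [0.567, -0.039], [0.569, -0.009]]
top collB 122 [387.8525 193.    ] ctr(rect) [ 0.5484 -0.2112] box [[0.565, -0.195], [0.564, -0.23], [0.531, -0.227], [0.533, -0.193]]
top clamp 118 [325.7203 234.1864] ctr(rect) [ 0.4445 -0.0446] box [[0.461, -0.019], [0.473, -0.035], [0.428, -0.07], [0.416, -0.054]]
fr+ [0.6208 0.1143 0.028 ]
bk+ [0.6435 0.2366 0.028 ]
bk- [0.4573 0.2618 0.028 ]
fr- [0.4422 0.1509 0.028 ]
vb [0.6749 0.1405 0.06  ]
post [0.4086 0.1683 0.062 ]
vw [ 0.673  -0.1872  0.052 ]
side collA 144 [332.5139 228.4931] ctr(rect) [ 0.5867 -0.0285] box [[0.565, -0.03], [0.581, -0.007], [0.608, -0.027], [0.592, -0.05]]
side collB 215 [249.3163 259.186 ] ctr(rect) [ 0.5502 -0.2158] box [[0.524, -0.22], [0.543, -0.192], [0.576, -0.212], [0.557, -0.239]]
side clamp 166 [290.7229 192.5181] ctr(rect) [ 0.4493 -0.0487] box [[0.439, -0.075], [0.42, -0.06], [0.46, -0.022], [0.478, -0.038]]
fr- [0.4601 0.1436 0.028 ]
bk- [0.479  0.2603 0.028 ]
bk+ [0.6525 0.226  0.028 ]
fr+ [0.6383 0.1162 0.028 ]
```

View pics/c1.png

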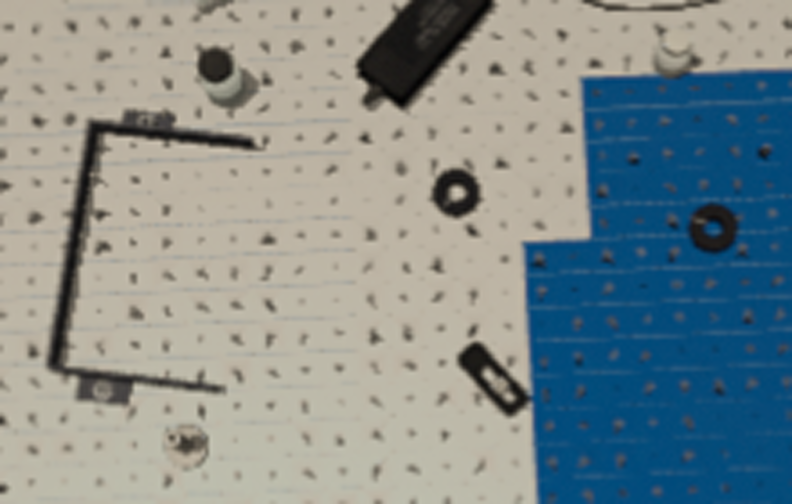

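In the crop, the bay's yaw is about -9.5° with its origin near (0.535, 0.132), and its back width measures 0.188 m, as specified. Next I push with closed fingertips, using their 27 mm flat side, one lane per part. The clamp goes first.

```bash
cat > push.py <<'E'
from det import *
np.set_printoptions(precision=4,suppress=True)
O=np.array([.535,.132]); yb=np.array([.163,.9866]); xb=np.array([yb[1],-yb[0]])
def W(x,y): return O+x*xb+y*yb
def B(p): d=np.array(p)[:2]-O; return np.array([d@xb,d@yb])
def push(p,q,half,lat=0,gap=.03,zt=.006,speed=.1,up=.08):
    """push part centre from p to q; half=part half size along push; lat=pad offset to tool's left"""
    p=np.array(p);q=np.array(q);d=(q-p)/np.linalg.norm(q-p);n=np.array([-d[1],d[0]])
    a=p-d*(half+.01+gap)+n*lat; b=q-d*(half+.01)+n*lat; o=[180,0,np.degrees(np.arctan2(d[1],d[0]))]
    r.reach([*a,.182+up],o); r.servo_line([*a,.182+zt],speed=.12)
    z=r.sense()['tcp_pos'][2]-.182
    r.servo_line([*b,.182+zt],speed=speed); s=r.sense()
    e=b-d*.03; r.servo_line([*e,.182+zt],speed=.1); r.servo_line([*e,.182+up],speed=.15)
    print('yaw',o[2],'tip z',z,'end',s['tcp_pos']-[0,0,.182],'F',s['contact_force'],'t',r.sense()['clock'])
E
python3 - <<'E'
from push import *
r.grab(5)
print(r.sense()['opening'])
push((.447,-.047),W(-.05,.055),.02,lat=.006,gap=.035)
s=snap('top','t1.png')
f=cv2.imread('pics/t1.png')[100:300,150:430]; cv2.imwrite('pics/t1c.png',cv2.resize(f,None,fx=2.8,fy=2.8))
E
```

```text
0.0003598200150725884
yaw 78.83793022001232 tip z 0.0066744871746582946 end [0.4829 0.1659 0.006 ] F [ 0.3728 -0.1321  0.2239] t 9.0083
```

View pics/t1c.png

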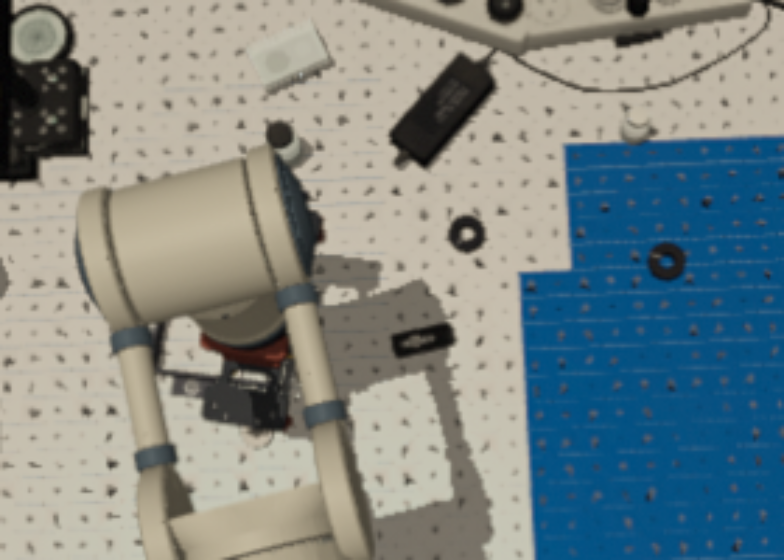

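The pad slipped off. The clamp moved to about (301,221) in the top view and now lies end-on to the bay. The collars, vials and post have not moved. I'll measure its pose again.

```bash
python3 - <<'E'
from push import *
s=snap('top')
for th in (35,45):
  for b in blob(s,(301,221),16,thr=th)[:1]:
    bx=ray(s,cv2.boxPoints(b[2]),.01)[:,:2]; print(th,b[0],b[1],bx.round(4).tolist(),bx.mean(0),B(bx.mean(0)))
s=snap('side')
c=proj(s,[[.485,.022,.01]])[0];print(c)
for th in (35,45,60):
  for b in blob(s,c,22,thr=th)[:2]:
    bx=ray(s,cv2.boxPoints(b[2]),.01)[:,:2]; print('side',th,b[0],b[1],bx.round(4).tolist(),bx.mean(0))
E
```

```text
35 110 [301.1273 220.9545] [[0.4884, 0.0493], [0.4978, -0.0033], [0.4786, -0.0067], [0.4693, 0.0457]] [0.4835 0.0213] [-0.0328 -0.1176]
45 127 [300.7953 220.9528] [[0.4886, 0.0506], [0.4987, -0.0036], [0.4785, -0.0073], [0.4684, 0.0466]] [0.4836 0.0216] [-0.0328 -0.1173]
[324.548  187.6119]
side 35 124 [322.8226 191.2339] [[0.4845, -0.0116], [0.4754, 0.0441], [0.4964, 0.042], [0.5049, -0.013]] [0.4903 0.0154]
side 45 153 [323.0654 190.9804] [[0.4828, -0.0114], [0.4737, 0.0442], [0.4974, 0.0419], [0.506, -0.0131]] [0.49   0.0154]
side 60 193 [323.4197 190.715 ] [[0.4825, -0.0129], [0.4728, 0.0464], [0.4988, 0.0438], [0.5078, -0.0146]] [0.4905 0.0157]
```

```bash
python3 - <<'E'
from push import *
u=lambda a:np.array([np.cos(np.radians(a)),np.sin(np.radians(a))])
c=np.array([.486,.019]); ys=[100]+list(np.linspace(99,79,6))+[79]*2
a=c-.065*u(100)
r.servo_line([*r.sense()['tcp_pos'][:2],.265]); r.reach([*a,.265],[180,0,100]); r.servo_line([*a,.187],speed=.12)
r.servo_line([*(c-.04*u(100)),.187],speed=.06)
for y in ys[1:]:
    c=c+.0225*u(y); r.servo_line([*(c-.04*u(y)),.187],[180,0,y],speed=.08)
s=r.sense();print(s['tcp_pos'],B(c),s['contact_force'])
e=c-.07*u(79); r.servo_line([*e,.187]); r.servo_line([*e,.265])
# go to start of collar A to clear the view
r.reach([.57,-.10,.265],[180,0,85]); print(r.sense()['clock'])
snap('top','t2.png')
f=cv2.imread('pics/t2.png')[120:280,180:420]; cv2.imwrite('pics/t2c.png',cv2.resize(f,None,fx=3.3,fy=3.3))
E
```

```text
[0.4893 0.1584 0.1869] [-0.0482  0.0581] [ 0.4229 -0.0811  0.4321]
16.9833
```

View pics/t2c.png

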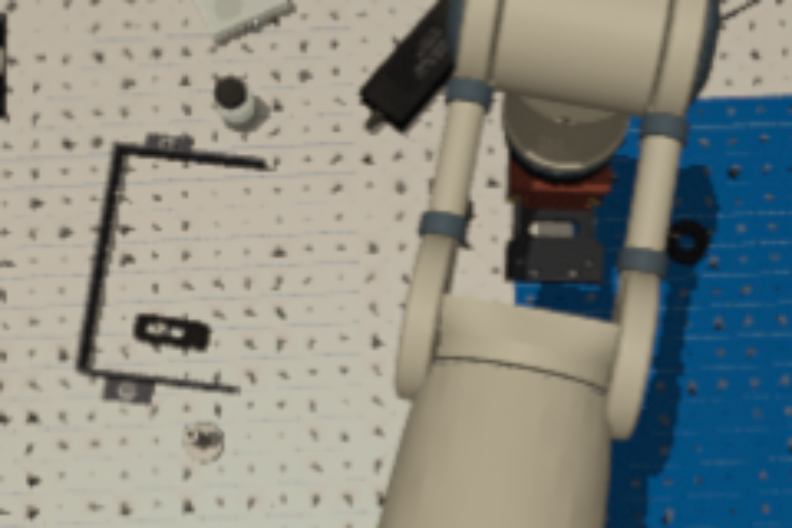

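The clamp now lies flat and well inside the bay, at crop (172,332). The bystanders have not moved. Next are the collars.

```bash
python3 - <<'E'
from push import *
push((.585,-.026),W(.05,.065),.018,zt=.005)
r.reach([.53,-.02,.265],[180,0,85])
push((.549,-.2135),W(.005,.05),.018,zt=.006)
r.reach([.45,-.15,.30],[180,0,70]); print(r.sense()['clock'])
s=snap('top','t3.png')
for k in ((.05,.065),(.005,.05),(-.048,.058)):
    c=proj(s,[[*W(*k),.007]])[0]
    for b in blob(s,c,13)[:2]: print(k,b[0],B(ray(s,[b[2][0]],.007)[0]))
f=cv2.imread('pics/t3.png')[120:280,180:420]; cv2.imwrite('pics/t3c.png',cv2.resize(f,None,fx=3.3,fy=3.3))
E
```

```text
yaw 87.34434998725483 tip z 0.0058012200271968795 end [0.5936 0.1598 0.005 ] F [-0.3421  0.1969 -0.7593] t 21.75
yaw 90.13334551972297 tip z 0.0068428239440566085 end [0.5481 0.1524 0.006 ] F [0.2169 0.383  0.2969] t 29.6833
30.8083
(0.05, 0.065) 110 [0.0494 0.0668]
(0.005, 0.05) 111 [0.0044 0.0515]
(0.005, 0.05) 32 [0.0372 0.0649]
(-0.048, 0.058) 126 [-0.0521  0.0625]
```

View pics/t3c.png

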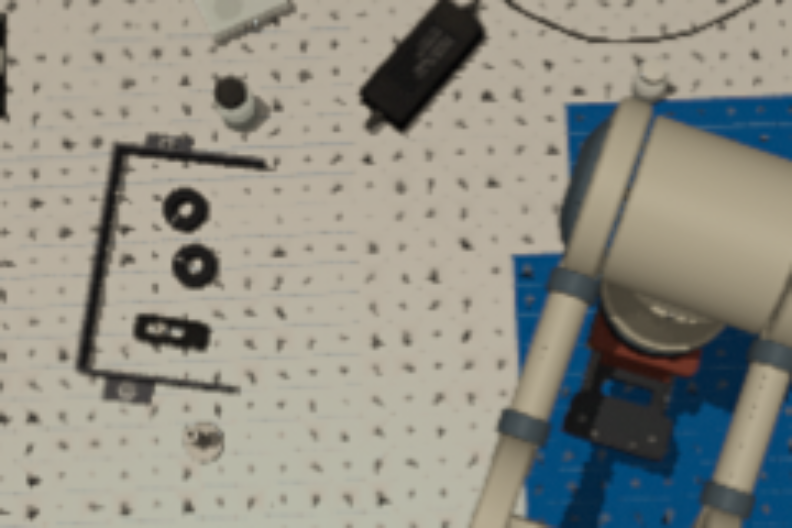

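Both collars, at crop (186,210) and (195,266), and the clamp at (172,332) lie well inside the bay. The vials and post stand where they were.

```bash
python3 -c "
from station import r
print(r.hand_in())"
```

```text
the job is handed in; nothing more can be done
None
```

Job handed in at about 31 s on the clock: the last top view shows both collars and the clamp lying well inside the bay and both vials and the post still in place, but the hand-in call returned no verdict.

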